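# Mix the settled sample and hold it in the tube clamp

### The arm

A 6-joint arm with a two-finger parallel gripper is mounted at the origin on a cart in front of the work surface, level with it; the furniture and walls round the work are solid. World frame = base frame: x ahead of the robot, y to its left, z up, the work surface at z = 0. Lengths are in m, angles in rad, forces in N, time in s.
With the tool pointing down it reaches from about 0.35 to 0.725 m from the base axis. Payload 6 kg.
Tool frame: the origin (TCP) lies where the fingers leave the gripper's body, on its centre line; the fingertips stand 73 mm ahead of it and the grasp point (between the pads) lies 54 mm ahead of it (manip.tcp_to_tips is the z of the fingertips in the tool frame, in m); z points along the fingers, y is the line along which they close (so a half turn about z gives the same grasp; the last joint's range is limited). The gripper opens to 85 mm and grips with 20 to 120 N. Pads are 22 mm wide; open, the fingers measure 114 mm over their backs; the gripper's body (76 mm by 85 mm) begins 54 mm behind the grasp point. The pads swing forward as they close: fully open they stand 13 mm farther back than shut.
Start: joints at [1.513, 0.04, 0.085, 0, -1.615, -0.334], TCP at [0.229, 0.555, 0.304] pointing down, gripper open.
Joint ranges: [-2.56, 2.56], [-1.29, 2.01], [-1.08, 1.49], [-3.29, 1.98], [-2.81, -0.18], [-2.99, 2.99]. Speed limits (rad/s): [2.57, 2.57, 3.01, 3.14, 3.14, 3.14].

### API

Orientations are given as a unit quaternion [w, x, y, z].
In Python, from rig import readout, viewer, sign_off, manip gives the robot as it stands. The module is installed in compiled form; this text tells all that it offers.
- The arm moves only by the tool move_arm, never from a script. Its argument "steps" is a list of rows, each a list of 7 numbers: the shift along the tool's x, y, z in cm, then the turn, a rotation vector about the tool's x, y, z in degrees, then the closure, from -1 (fully open) to 1 (shut). In form: [[dx, dy, dz, wx, wy, wz, fingers], ...]. A call has 1 to 10 rows; each row shifts and turns the commanded pose from where the row before left it, along the tool's axes as they then stand; what a row does not reach is not made up. A row lasts 1/10 s, in which the tool goes at most 50 mm and 8.59 degrees, less where a joint would pass 70% of its speed; a pose out of reach is approached as far as the arm can. A call is refused whole if a number of a shift passes 5 or a number of a turn 8.59, either way. A call with a gripper value outside its range is refused whole. The fingers move at their own pace and stop on an object; the grip force is fixed at half the most. Time passes only in rows, so rows that do not move let the fingers close. It gives the time, the measured TCP pose, the force, the opening and the grip force at its end, in the units of the state.
- readout.state(): the state, without advancing time (a new reading comes with each control period).
- viewer.read_camera(name): name is "scene" or "top" or "wrist"; returns (picture, depth): 420x560x3 uint8, blue, green, red; 420x560 float32, m along the optical axis (not along the pixel's ray), 0 where there is no reading.
- viewer.calibration(name): a dict with "fx", "fy", "cx", "cy" (pixels), "distortion" ([k1, k2, p1, p2, k3] as OpenCV has them; the pictures are not rectified), "view" (4x4, takes a point from world to camera coordinates). Camera axes: x right, y down, z forward; pixel columns grow to the right and rows downward; lengths in m; the calibration is good to about 2 mm. A picture is of the moment at which its call begins: read the wrist's pose just before it. calibration takes no time and is no camera call; for the wrist camera it gives the pose at the moment of the call.
- sign_off(): hands the job in; it is judged then, once.
The state is a dict: "time": time; "joints": joint angles; "joint_velocities": joint speeds; "effort": joint torques, N m; "position": TCP position; "tool_rot": TCP orientation; "contact_force": force on the tool from outside, world axes, zero at the start; "torque": the same for the moment, N m; "finger_gap": finger opening in m; "grasp_force": force on a finger pad.
Only numpy, scipy, OpenCV 4.12 (cv2) and the standard library are available. Lean on these libraries where they do the work, as an engineer would, in place of code of your own. Each camera call takes 0.05 s, during which the arm holds its last target. There are 200 camera calls.

### The job

The sample in the pink-capped tube has settled: lift the tube out of the clamp's white nest, turn it upside down so that its cap points clearly downwards, and stand it upright in the nest again, fully home. Then first flip the red safety catch fully back, away from the robot, without forcing the lever past it, and pull the lever by its black T-handle towards the robot as far as it goes so that the plunger closes on the tube, and finish while holding the lever there, for it springs back if let go. Leave the red-capped bottle behind the clamp where it stands.

Things in the scene. Friction and masses are not known exactly. Their poses are not given: they have to be found in the camera images.
- tube_mid (a point): centre, half-way up, of the closed sample tube: clear 50 ml tube 116 mm long, body 29 mm in diameter, its lowest 16 mm tapering to a blunt 7 mm tip, pink screw cap 35 mm in diameter on its top 12 mm (does not come off); about 45 g. z runs from tip to cap. It starts standing in the nest, where the body shows from 13 mm below to 46 mm above this centre
- nest (a point): centre of the floor of the nest's round pocket, 40 mm above the bench: white block 60 x 60 mm, top 85 mm above the bench, pocket 32 mm wide and 45 mm deep (only 22 mm wide in its lowest 10 mm). Axes are those of the clamp, fixed on the bench: z up, x away from the operated side (roughly away from the robot), y to the left. With the tube fully home its centre is 58 mm above this point
- catch_tab (a point): point on the red catch's upright tab, 50 mm above its pivot (80 mm above the bench, axis along the clamp's y). The tab is 24 mm wide (y), 6 mm thick (x), its top 65 mm above the pivot; axes are the clamp's when closed. It stands between two grey fork cheeks 88 mm high, free in front, 85 mm to the right (clamp -y) of the lever
- catch (a joint): red safety catch, rad: 0 closed (tab upright, its nose blocks the lever), grows to 1.1 (stop) as the tab is flipped back (+x of the clamp). The lever is free from 0.8. A light push (under 2 N) moves it and friction keeps it where it is left
- lever_hinge (a point): point on the lever's hinge, which runs along the clamp's y, 50 mm above the bench; the T-handle's centre is 107 mm from it
- lever (a joint): lever, rad: 0 at rest (leaning 0.35 rad away from the robot), grows to 0.8 (stop) as the handle is pulled to the robot (-x of the clamp) about the hinge. A spring pulls it back: about 2 N at the handle at rest, 6 N at 0.8. It drives the plunger forwards, 34 mm per rad. While the catch is closed it moves only about 0.1 and must not be forced
- edta: bystander: clear glass bottle with a red screw cap, 80 mm in diameter, 172 mm tall; origin under its centre
- plunger_face (a point): centre of the plunger's round rubber face, 24 mm in diameter, which looks to the nest from behind; 113 mm above the bench, at rest 41 mm behind (clamp +x) the nest's axis. Its blue tower, 50 mm wide and 132 mm high, stands behind it, its front 69 mm behind the nest's axis
- lever_grip (a point): centre of the black T-handle across the top of the lever: a bar 18 mm in diameter and 56 mm long, along the clamp's y, 150 mm above the bench at rest; the lever's 12 mm rod joins it from below at its middle. Axes turn with the lever and are the clamp's axes when it is at rest

How it is judged:
On the way, in this order (a step that is already met when the one before it is completed fails the run):
1. the tube is held off the clamp, cap pointing clearly downwards (angle between tube_mid's own z axis and vertical above 2 rad and contact force between tube and the fingers above 0.3 N), for 0.2 s.
2. the tube stands upright in the nest again, fully home, and is let go (angle between tube_mid's own z axis and vertical below 0.2 rad and horizontal distance between tube_mid and nest below 0.01 m and z of tube_mid in the frame of nest below 0.066 m and contact force between tube and the fingers below 0.1 N), for 0.2 s.
3. the catch is flipped back (value of joint catch above 0.8 rad), for 0.1 s.
4. the lever is pulled over and held (value of joint lever above 0.6 rad and contact force between lever and the fingers above 1 N), for 0.2 s.
At the end, for the whole second after the job is handed in: The fingers hold the lever (over 1 N) at more than 0.6 rad, the catch is flipped back past 0.8 rad, and the tube stands in the nest, upright within 0.2 rad, its centre within 10 mm of the nest's axis and no more than 8 mm above fully home, not touched by the arm (all of step 4 and value of joint catch above 0.8 rad and angle between tube_mid's own z axis and vertical below 0.2 rad and horizontal distance between tube_mid and nest below 0.01 m and z of tube_mid in the frame of nest below 0.066 m and contact force between tube and the arm below 0.1 N); the arm keeps its last pose, push and grip.
It fails at once if the red-capped bottle is moved more than 40 mm (distance of edta from where it was at the start of the episode above 0.04 m).
It fails at once if the lever is forced past a catch that is not flipped back (value of joint lever above 0.35 rad and value of joint catch below 0.6 rad).
It also fails if it takes over 70 s, if anything falls off the work surface, if the arm or the gripper's body presses on something with over 40 N, if the wrist force passes 120 N, or if a joint passes its speed limit or range.

## Working session

There is one attempt and no reset: what is moved stays moved. The work goes in short steps, Python scripts to look and compute and a tool call to move; the robot and the scene stay as the last step left them, time stands still between calls to the robot, and variables do not carry over. Pictures are saved under pics/ and viewed, at most 10 in all, crops included, and the job is handed in when it is done.

Besides the shell and the picture viewer there is one more tool, called after "Call:" in YAML: its name, and indented under it one key for each argument. move_arm: Moves the arm, as the interface text tells. Its arguments: {"type":"object","properties":{"steps":{"type":"array"}},"required":["steps"]}

```bash
mkdir -p pics
cat > h.py <<'E'
import numpy as np, cv2
from rig import readout, viewer, manip
from scipy.spatial.transform import Rotation as R
def grab(n,f=None):
    c=viewer.calibration(n); p,d=viewer.read_camera(n)
    if f: cv2.imwrite('pics/'+f,p)
    return p,d,c
def cloud(d,c):
    h,w=d.shape; u,v=np.meshgrid(np.arange(w),np.arange(h))
    K=np.array([[c['fx'],0,c['cx']],[0,c['fy'],c['cy']],[0,0,1]])
    q=cv2.undistortPoints(np.stack([u,v],-1).reshape(-1,1,2).astype(np.float64),K,np.array(c['distortion'])).reshape(h,w,2)
    P=np.dstack([q*d[...,None],d])
    T=np.linalg.inv(np.array(c['view']))
    W=P@T[:3,:3].T+T[:3,3]; W[d<=0]=np.nan
    return W
E
python3 - <<'E'
from h import *
a=grab('scene','s.png');b=grab('top','t.png')
np.savez('a.npz',s=cloud(a[1],a[2]),t=cloud(b[1],b[2]),sp=a[0],tp=b[0])
s=readout.state();print(s)
for c in (a[2],b[2]): print(np.linalg.inv(c['view']).round(3).tolist())
E
```

```text
{'time': 0.1, 'joints': array([ 1.51269543e+00,  4.07570272e-02,  8.38879006e-02, -3.83685351e-04,
       -1.61553673e+00, -3.33700951e-01]), 'joint_velocities': array([-0.00117009, -0.00015551,  0.00267358,  0.00085242, -0.00069828,
       -0.00137853]), 'effort': array([-4.80418472e-03, -3.69350302e+01,  3.48284626e+01,  6.95173010e+00,
       -4.58947790e-03,  1.63572047e-06]), 'position': array([0.22897326, 0.55438273, 0.30296794]), 'tool_rot': array([ 8.23460864e-04,  9.80874007e-01, -1.94641974e-01, -7.92950629e-05]), 'contact_force': array([-0.04620471, -0.67745902,  0.12110259]), 'torque': array([-0.03139935, -0.00140568, -0.03174031]), 'grasp_force': 0.0, 'finger_gap': 0.08557884255662607}
[[0.454, -0.698, 0.553, 0.112], [-0.891, -0.344, 0.297, 0.065], [-0.017, -0.628, -0.778, 0.761], [0.0, 0.0, 0.0, 1.0]]
[[-0.009, -0.998, 0.063, 0.497], [-1.0, 0.011, 0.02, 0.292], [-0.021, -0.063, -0.998, 0.977], [0.0, 0.0, 0.0, 1.0]]
```

View pics/s.png

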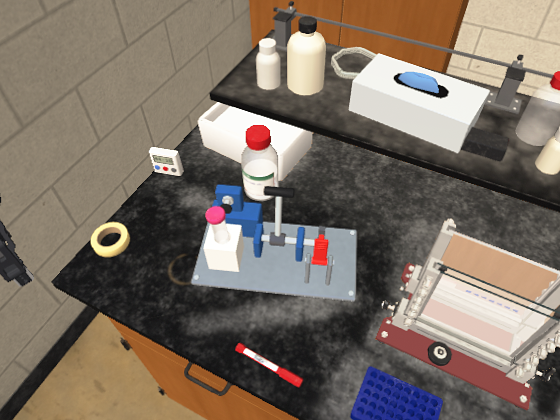

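View pics/t.png

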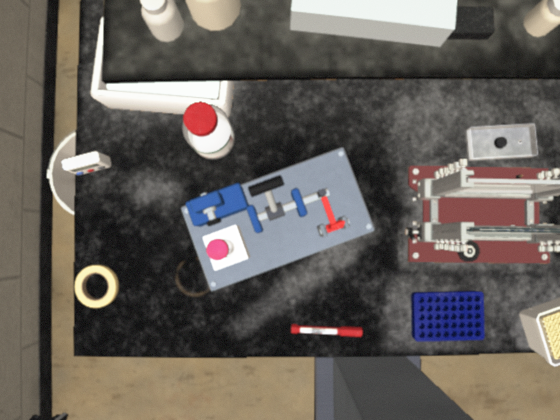

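The clamp is seen from above. In the top view the pink cap is at (217,249), the T-handle at (268,186), the red catch at (330,215), and the bottle at (208,130). Next I measure them.

Run:
```python
from h import *
z=np.load('a.npz')
def st(n,W,m):
    w=W[m]; w=w[np.isfinite(w).all(1)]; print(n,len(w),'med',np.median(w,0).round(4),'lo',np.percentile(w,3,axis=0).round(4),'hi',np.percentile(w,97,axis=0).round(4)); return w
for k in 'ts':
    W=z[k];hsv=cv2.cvtColor(z[k+'p'],cv2.COLOR_BGR2HSV);H,S,V=[hsv[...,i].astype(int) for i in range(3)]
    X,Y,Z=W[...,0],W[...,1],W[...,2]
    box=(X>.3)&(X<.62)&(Y>.1)&(Y<.6)
    pink=box&(H>150)&(H<175)&(S>120)&(Z>.12)
    st(k+' pink',W,pink)
    w=st(k+' pinktop',W,pink&(Z>.15))
    red=box&((H<6)|(H>175))&(S>150)&(Z>.05)&(Z<.2)&(X<.52)
    st(k+' red',W,red); st(k+' redtop',W,red&(Z>.13))
    blk=box&(V<70)&(Z>.12)&(Z<.19)&(X<.56)
    w=st(k+' handle',W,blk)
    ww=w[w[:,2]>np.percentile(w[:,2],50)] ; print(cv2.minAreaRect((w[:,:2]*1000).astype(np.float32)))
    nt=box&(abs(Z-.085)<.006)&(V>150)&(S<60)
    w=st(k+' nesttop',W,nt); print(cv2.minAreaRect((w[:,:2]*1000).astype(np.float32)))
    bl=box&(H>95)&(H<125)&(S>150)&(Z>.12)&(Z<.14)
    w=st(k+' tower top',W,bl); print(cv2.minAreaRect((w[:,:2]*1000).astype(np.float32)))
    pl=box&(Z>0.003)&(Z<.02)&(S<110)&(V>90)
    w=st(k+' plate',W,pl); print(cv2.minAreaRect((w[:,:2]*1000).astype(np.float32)))
```

```text
t pink 328 med [0.4817 0.3903 0.1559] lo [0.4693 0.3762 0.1531] hi [0.4942 0.4044 0.1585]
t pinktop 328 med [0.4817 0.3903 0.1559] lo [0.4693 0.3762 0.1531] hi [0.4942 0.4044 0.1585]
t red 92 med [0.5158 0.2076 0.1132] lo [0.5101 0.1894 0.0808] hi [0.519  0.2136 0.1453]
t redtop 41 med [0.5174 0.2061 0.1427] lo [0.5143 0.1946 0.1328] hi [0.519  0.2127 0.1461]
t handle 40 med [0.5261 0.3995 0.1238] lo [0.5215 0.3913 0.1202] hi [0.5311 0.4085 0.1266]
((525.8582763671875, 399.4100036621094), (5.767369747161865, 19.688941955566406), 22.619571685791016)
t nesttop 916 med [0.4953 0.3731 0.0853] lo [0.4521 0.1816 0.0821] hi [0.5304 0.4171 0.089 ]
((525.7863159179688, 303.5406494140625), (95.68865203857422, 244.15330505371094), 16.632776260375977)
t tower top 380 med [0.5581 0.4121 0.1319] lo [0.544  0.3898 0.1276] hi [0.5713 0.4343 0.1347]
((557.6685791015625, 411.9623107910156), (48.2279167175293, 41.31310272216797), 78.02391052246094)
t plate 10082 med [0.5172 0.2764 0.012 ] lo [0.4091 0.146  0.0081] hi [0.6134 0.4519 0.0154]
((471.761474609375, 350.1552429199219), (499.1054992675781, 296
[... 472 characters left out ...]
02 0.4062 0.1255]
((525.1315307617188, 399.71685791015625), (7.421257495880127, 15.080703735351562), 26.784961700439453)
s nesttop 720 med [0.4771 0.3727 0.0846] lo [0.4502 0.183  0.0805] hi [0.5521 0.4117 0.0885]
((517.12841796875, 301.0804138183594), (80.18102264404297, 243.43344116210938), 16.73204803466797)
s tower top 279 med [0.5553 0.4107 0.1306] lo [0.5419 0.3886 0.1215] hi [0.5701 0.4324 0.1329]
((557.7766723632812, 411.401611328125), (23.298931121826172, 48.85796356201172), 18.65711212158203)
s plate 7109 med [0.5071 0.2703 0.0113] lo [0.336  0.1419 0.0074] hi [0.6102 0.4255 0.0144]
((502.57208251953125, 354.56475830078125), (453.9223327636719, 303.8811950683594), 79.0534439086914)
```

Run:
```python
from h import *
z=np.load('a.npz')
for k in 'ts':
    W=z[k];V=z[k+'p'].max(2).astype(int);X,Y,Z=[W[...,i] for i in range(3)]
    m=(X>.48)&(X<.64)&(Y>.24)&(Y<.42)&(V<70)&(Z>.14)&(Z<.18)
    w=W[m];print(k,'handle',len(w),np.median(w,0).round(4),w.min(0).round(3),w.max(0).round(3),cv2.minAreaRect((w[:,:2]*1000).astype(np.float32)))
    hsv=cv2.cvtColor(z[k+'p'],cv2.COLOR_BGR2HSV);H,S=hsv[...,0],hsv[...,1]
    m=((H<6)|(H>175))&(S>150)&(Z>.139)&(Z<.16)&(X<.54)&(X>.48)
    w=W[m];print('tab top',len(w),w.mean(0).round(4),w.min(0).round(3),w.max(0).round(3),cv2.minAreaRect((w[:,:2]*1000).astype(np.float32)))
    m=(abs(Z-.085)<.004)&(V>150)&(S<60)&(X>.43)&(X<.54)&(Y>.33)&(Y<.45)
    w=W[m];print('nest',cv2.minAreaRect((w[:,:2]*1000).astype(np.float32)))
    m=((H<6)|(H>175))&(S>150)&(Z>.15)&(X>.54)&(X<.8)&(Y>.3)&(Y<.5)
    w=W[m];print('bottle',np.median(w,0).round(3))
    # mask of plate edges
    m=(abs(Z-.012)<.005)&(X>.38)&(X<.66)&(Y>.1)&(Y<.48)&(V>80)
    w=W[m];print('plate',cv2.minAreaRect((w[:,:2]*1000).astype(np.float32)))
```

```text
t handle 323 [0.579  0.3136 0.1577] [0.565 0.289 0.15 ] [0.594 0.34  0.163] ((579.7422485351562, 314.0458984375), (14.90999698638916, 52.63808059692383), 20.309078216552734)
tab top 52 [0.5192 0.2031 0.1439] [0.514 0.193 0.139] [0.524 0.212 0.148] ((519.1930541992188, 202.76513671875), (6.473036289215088, 20.304445266723633), 17.813352584838867)
nest ((483.9721984863281, 385.3046569824219), (60.05545425415039, 60.353878021240234), 19.788074493408203)
bottle [0.683 0.414 0.172]
plate ((571.0606689453125, 310.7173156738281), (242.53738403320312, 320.2554626464844), 19.844003677368164)
s handle 262 [0.5772 0.311  0.156 ] [0.564 0.286 0.145] [0.596 0.338 0.16 ] ((579.0818481445312, 313.0355224609375), (17.249820709228516, 53.51001739501953), 22.096776962280273)
tab top 58 [0.5183 0.2013 0.1428] [0.513 0.191 0.139] [0.524 0.212 0.146] ((518.3143920898438, 201.4108428955078), (8.170158386230469, 20.5212459564209), 26.495813369750977)
nest ((483.13079833984375, 386.0256042480469), (62.08446502685547, 60.94179916381836), 20.2710018157959)
bottle [0.677 0.411 0.171]
plate ((572.2439575195312, 311.4884033203125), (251.2827911376953, 320.4707946777344), 19.476774215698242)
```

Call:
move_arm:
  steps:
    - [0,0,-3,0,0,-8.5,-1]
    - [0,0,-3,0,0,-8.5,-1]
    - [0,0,0,0,0,-8.5,-1]
    - [0,0,0,0,0,-8.5,-1]
    - [0,0,0,0,0,-8.5,-1]
    - [0,0,0,0,0,-8.5,-1]

```text
time: 0.7
position: [0.229, 0.5545, 0.3633]
tool_rot: [0.0, 0.968, 0.25, -0.0]
contact_force: [-1.1, -0.3, -0.9]
finger_gap: 0.0852
grasp_force: 0.0
```

Run:
```python
from h import *
s=readout.state();print(s['time'],s['position'].round(3),s['joints'].round(3));print(R.from_quat(np.roll(s['tool_rot'],-1)).as_matrix().round(3))
```

```text
0.7 [0.229 0.555 0.363] [ 1.513  0.056  0.209 -0.    -1.725  0.563]
[[ 0.875  0.483 -0.   ]
 [ 0.483 -0.875 -0.001]
 [-0.001  0.001 -1.   ]]
```

Call:
move_arm:
  steps:
    - [3.5,3,0,0,0,7.25,-1]
    - [3.5,3,0,0,0,7.25,-1]
    - [3.5,3,0,0,0,7.25,-1]
    - [3.5,3,0,0,0,7.25,-1]
    - [0,2,0,0,8.5,0,-1]
    - [0,2,0,0,8.5,0,-1]
    - [0,2,0,0,8.5,0,-1]
    - [0,0,0,0,8.5,0,-1]

```text
time: 1.5
position: [0.3968, 0.422, 0.3651]
tool_rot: [-0.0, 0.955, -0.004, 0.295]
contact_force: [2.0, -1.7, 1.1]
finger_gap: 0.0854
grasp_force: 0.0
```

```bash
cat > st.py <<'E'
from h import *
s=readout.state();M=R.from_quat(np.roll(s['tool_rot'],-1)).as_matrix()
print(s['time'],'tcp',s['position'].round(4),'grasp',(s['position']+.054*M[:,2]).round(4),'j',s['joints'].round(3));print(M.round(3))
print('F',s['contact_force'].round(1),'gap',s['finger_gap'].round(4),'gf',s['grasp_force'])
E
python3 st.py
```

```text
1.5 tcp [0.3968 0.422  0.3651] grasp [0.4272 0.4219 0.3205] j [ 1.39  -0.255 -0.364  0.601 -1.381  0.08 ]
[[ 0.825 -0.008  0.564]
 [-0.008 -1.    -0.002]
 [ 0.564 -0.003 -0.825]]Traceback (most recent call last):
  File "st.py", line 4, in <module>
    print('F',s['contact_force'].round(1),'gap',s['finger_gap'].round(4),'gf',s['grasp_force'])
                                                ^^^^^^^^^^^^^^^^^^^^^
AttributeError: 'float' object has no attribute 'round'
```

Call:
move_arm:
  steps:
    - [0,0.8,0,0,8.5,0,-1]
    - [0,0.8,0,0,8.5,0,-1]
    - [0,0.8,0,0,8.5,0,-1]
    - [0,0.8,0,0,8.5,0,-1]
    - [-2.5,0,2,0,0,0,-1]
    - [-2.5,0,2,0,0,0,-1]
    - [0,0,0,0,0,0,-1]

```text
time: 2.2
position: [0.4154, 0.3896, 0.2973]
tool_rot: [0.006, 0.83, -0.002, 0.558]
contact_force: [0.6, -0.2, -0.3]
finger_gap: 0.0855
grasp_force: 0.0
```

```bash
sed -i "s/s\['finger_gap'\].round(4)/s['finger_gap']/" st.py; python3 st.py
```

```text
2.2 tcp [0.4154 0.3896 0.2973] grasp [0.4654 0.389  0.2769] j [ 1.276 -0.378 -0.929  1.364 -1.14  -0.442]
[[ 0.377 -0.01   0.926]
 [ 0.003 -1.    -0.012]
 [ 0.926  0.007 -0.377]]
F [ 0.6 -0.2 -0.3] gap 0.08552321884184054 gf 0.0
```

Call:
move_arm:
  steps:
    - [-2.3,0,1.5,0,0,0,-1]
    - [-2.3,0,1.5,0,0,0,-1]
    - [-2.2,0,1.5,0,0,0,-1]
    - [0,0,0,0,0,0,-1]

```text
time: 2.6
position: [0.4313, 0.3904, 0.2206]
tool_rot: [0.004, 0.829, -0.002, 0.559]
contact_force: [0.6, 0.3, 0.2]
finger_gap: 0.0853
grasp_force: 0.0
```

```bash
python3 st.py
python3 - <<'E'
from h import *
a=grab('top');W=cloud(a[1],a[2]);w=grab('wrist','w1.png')
E
```

```text
2.6 tcp [0.4313 0.3904 0.2206] grasp [0.4813 0.3899 0.2003] j [ 1.177 -0.289 -1.004  1.505 -1.038 -0.617]
[[ 0.376 -0.009  0.927]
 [ 0.001 -1.    -0.01 ]
 [ 0.927  0.004 -0.376]]
F [0.6 0.3 0.2] gap 0.08526541019800353 gf 0.0
```

View pics/w1.png

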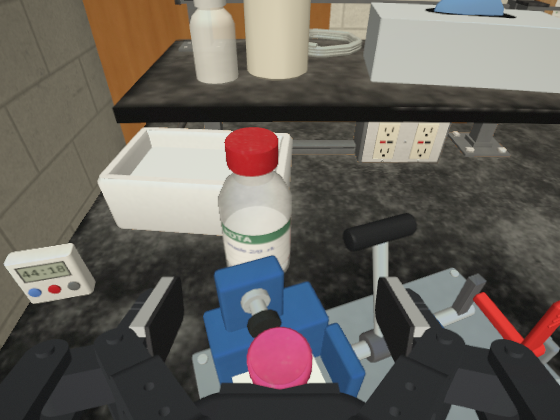

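Call:
move_arm:
  steps:
    - [0,0,0,0,-4,0,-1]
    - [-2.2,0,1.1,0,0,0,-1]
    - [-2.2,0,1.1,0,0,0,-1]
    - [-2.0,0,1.0,0,0,0,-1]
    - [0,0,0,0,0,0,-1]

```text
time: 3.2
position: [0.4316, 0.3912, 0.1508]
tool_rot: [0.003, 0.848, -0.003, 0.53]
contact_force: [0.3, -0.6, -0.0]
finger_gap: 0.0851
grasp_force: 0.0
```

```bash
python3 st.py
```

```text
3.2 tcp [0.4316 0.3912 0.1508] grasp [0.4801 0.3907 0.1271] j [ 1.146 -0.208 -1.038  1.537 -0.966 -0.72 ]
[[ 0.438 -0.007  0.899]
 [-0.001 -1.    -0.007]
 [ 0.899  0.002 -0.438]]
F [ 0.3 -0.6 -0. ] gap 0.0851384401393383 gf 0.0
```

Call:
move_arm:
  steps:
    - [-0.5,0,0.3,0,0,0,-1]
    - [0,0,0,0,0,0,1]
    - [0,0,0,0,0,0,1]
    - [0,0,0,0,0,0,1]
    - [0,0,0,0,0,0,1]
    - [0,0,0,0,0,0,1]
    - [0,0,0,0,0,0,1]
    - [0,0,0,0,0,0,1]

```text
time: 4.0
position: [0.4329, 0.3903, 0.1461]
tool_rot: [0.003, 0.848, -0.004, 0.531]
contact_force: [-1.5, -5.6, 3.6]
finger_gap: 0.0279
grasp_force: 57.6
```

```bash
python3 st.py
```

```text
4.0 tcp [0.4329 0.3903 0.1461] grasp [0.4814 0.3897 0.1225] j [ 1.137 -0.2   -1.041  1.551 -0.962 -0.736]
[[ 0.437 -0.01   0.899]
 [-0.004 -1.    -0.01 ]
 [ 0.9    0.    -0.437]]
F [-1.5 -5.6  3.6] gap 0.02791481260844714 gf 57.57631533189851
```

Call:
move_arm:
  steps:
    - [1.8,0,-0.9,0,0,0,1]
    - [2.7,0,-1.3,0,0,0,1]
    - [3.6,0,-1.7,0,0,0,1]
    - [3.6,0,-1.7,0,0,0,1]
    - [1.8,0,-0.9,0,0,0,1]
    - [0,0,0,0,0,-8.5,1]
    - [0,0,0,0,0,-8.5,1]
    - [0,0,0,0,0,-8.5,1]
    - [0,0,0,0,0,-8.5,1]
    - [0,0,0,0,0,-8.5,1]

```text
time: 5.0
position: [0.4329, 0.3913, 0.2949]
tool_rot: [0.195, 0.791, 0.307, 0.492]
contact_force: [0.4, 0.2, -0.3]
finger_gap: 0.0281
grasp_force: 57.5
```

```bash
python3 st.py
```

```text
5.0 tcp [0.4329 0.3913 0.2949] grasp [0.4815 0.391  0.2712] j [ 1.25  -0.358 -0.884  1.297 -1.093  0.362]
[[ 0.326  0.293  0.899]
 [ 0.678 -0.735 -0.006]
 [ 0.659  0.611 -0.439]]
F [ 0.4  0.2 -0.3] gap 0.02808095181319575 gf 57.53135947335977
```

Position holds; continue the roll by 14 more rows (14+5 = 161° in all).

Call:
move_arm:
  steps:
    - [0,0,0,0,0,-8.5,1]
    - [0,0,0,0,0,-8.5,1]
    - [0,0,0,0,0,-8.5,1]
    - [0,0,0,0,0,-8.5,1]
    - [0,0,0,0,0,-8.5,1]
    - [0,0,0,0,0,-8.5,1]
    - [0,0,0,0,0,-8.5,1]
    - [0,0,0,0,0,-8.5,1]
    - [0,0,0,0,0,-8.5,1]
    - [0,0,0,0,0,-8.5,1]

```text
time: 6.0
position: [0.433, 0.3913, 0.2949]
tool_rot: [0.477, 0.376, 0.761, 0.231]
contact_force: [0.5, 0.4, -0.6]
finger_gap: 0.0274
grasp_force: 57.5
```

Call:
move_arm:
  steps:
    - [0,0,0,0,0,-8.5,1]
    - [0,0,0,0,0,-8.5,1]
    - [0,0,0,0,0,-8.5,1]
    - [0,0,0,0,0,-8.5,1]
    - [0,0,0,0,0,0,1]
    - [0,0,0,0,0,0,1]
    - [0,0,0,0,0,0,1]
    - [0,0,0,0,0,0,1]

```text
time: 6.8
position: [0.4331, 0.3912, 0.2951]
tool_rot: [0.523, 0.14, 0.836, 0.084]
contact_force: [0.9, 0.5, -0.4]
finger_gap: 0.0282
grasp_force: 57.6
```

```bash
python3 st.py;python3 - <<'E'
from h import *
p,_,_=grab('scene');cv2.imwrite('pics/s2.png',cv2.resize(p[120:320,140:420],None,fx=2,fy=2))
E
```

```text
6.8 tcp [0.4331 0.3912 0.2951] grasp [0.4816 0.3908 0.2714] j [ 1.25  -0.358 -0.884  1.297 -1.093  2.431]
[[-0.413  0.147  0.899]
 [ 0.322  0.947 -0.007]
 [-0.852  0.287 -0.438]]
F [ 0.9  0.5 -0.4] gap 0.028188263682638378 gf 57.5674295949284
```

View pics/s2.png

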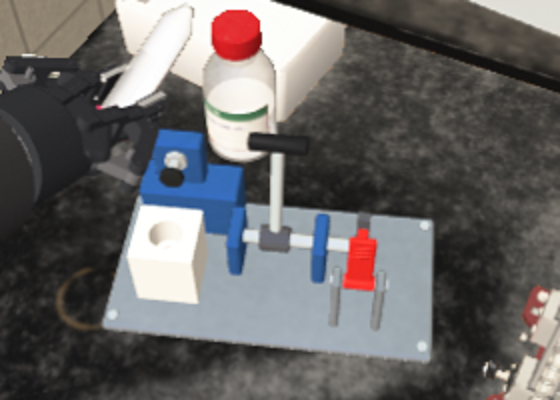

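Tube inverted: the tip is up at (150,60) and the cap is below at (100,107) in the crop. The empty pocket shows at (165,233). I roll back and measure the pocket from depth.

Call:
move_arm:
  steps:
    - [0,0,0,0,0,8.5,1]
    - [0,0,0,0,0,8.5,1]
    - [0,0,0,0,0,8.5,1]
    - [0,0,0,0,0,8.5,1]
    - [0,0,0,0,0,8.5,1]
    - [0,0,0,0,0,8.5,1]
    - [0,0,0,0,0,8.5,1]
    - [0,0,0,0,0,8.5,1]
    - [0,0,0,0,0,8.5,1]
    - [0,0,0,0,0,8.5,1]

```text
time: 7.85
position: [0.4331, 0.3911, 0.2951]
tool_rot: [0.328, 0.67, 0.52, 0.416]
contact_force: [0.3, 0.0, 0.2]
finger_gap: 0.0279
grasp_force: 57.5
```

Call:
move_arm:
  steps:
    - [0,0,0,0,0,8.5,1]
    - [0,0,0,0,0,8.5,1]
    - [0,0,0,0,0,8.5,1]
    - [0,0,0,0,0,8.5,1]
    - [0,0,0,0,0,8.5,1]
    - [0,0,0,0,0,8.5,1]
    - [0,0,0,0,0,8.5,1]
    - [0,0,0,0,0,8.5,1]
    - [0,0,0,0,0,8.5,1]
    - [0,0,0,0,0,0,1]

```text
time: 8.85
position: [0.4331, 0.3911, 0.2951]
tool_rot: [0.002, 0.848, -0.004, 0.53]
contact_force: [0.0, 0.5, -0.6]
finger_gap: 0.0278
grasp_force: 57.5
```

```bash
python3 st.py;python3 - <<'E'
from h import *
for k in ('scene','top'):
    p,d,c=grab(k,k+'3.png');W=cloud(d,c);X,Y,Z=[W[...,i] for i in range(3)]
    hole=(np.hypot(X-.483,Y-.388)<.024)&(Z<.080)&(Z>.03)
    print(k,'hole',hole.sum(),np.nanmean(W[hole],0))
    V=p.max(2);S=cv2.cvtColor(p,cv2.COLOR_BGR2HSV)[...,1]
    m=(abs(Z-.085)<.005)&(V>140)&(S<70)&(np.hypot(X-.483,Y-.388)<.05)
    if m.sum()>20: print('nest',m.sum(),cv2.minAreaRect((W[m][:,:2]*1000).astype(np.float32)))
    # tube points in hand
    t=(np.hypot(X-.481,Y-.39)<.03)&(Z>.16)&(Z<.31)
    H=cv2.cvtColor(p,cv2.COLOR_BGR2HSV)[...,0]; pk=t&(H>150)&(H<175)&(S>120)
    if pk.sum(): print('pink',pk.sum(),np.median(W[pk],0),W[pk].max(0),W[pk].min(0))
    if k=='scene': cv2.imwrite('pics/s3.png',cv2.resize(p[100:300,100:380],None,fx=2,fy=2))
E
```

```text
8.85 tcp [0.4331 0.3911 0.2951] grasp [0.4816 0.3908 0.2714] j [ 1.25  -0.358 -0.884  1.297 -1.093 -0.388]
[[ 0.438 -0.009  0.899]
 [-0.005 -1.    -0.007]
 [ 0.899 -0.002 -0.438]]
F [ 0.   0.5 -0.6] gap 0.027792598693302053 gf 57.500303022097796
scene hole 170 [0.49344371 0.39470085 0.06305401]
nest 707 ((483.4534606933594, 386.074462890625), (62.67407989501953, 61.100154876708984), 19.657014846801758)
pink 363 [0.47972322 0.38919258 0.30303794] [0.49880027 0.40805666 0.30597649] [0.46601526 0.37514784 0.28384368]
top hole 121 [0.48532724 0.38137456 0.04487627]
nest 623 ((484.02581787109375, 385.19580078125), (60.00388717651367, 60.32672119140625), 19.644779205322266)
pink 557 [0.48327436 0.39281393 0.3039788 ] [0.49865658 0.41429277 0.30725421] [0.46399479 0.37519238 0.26756708]
```

View pics/s3.png

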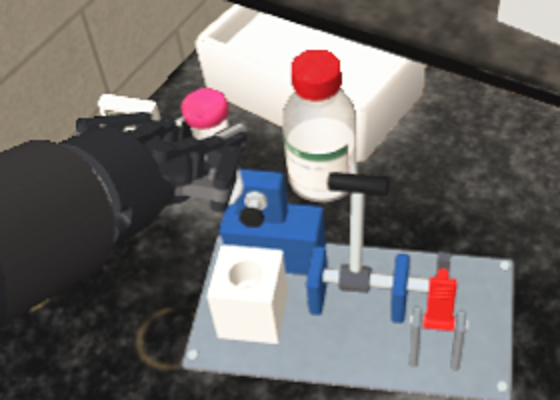

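The cap is upright again at (205,107). I retrace the lift exactly, going slowly near the pocket.

Call:
move_arm:
  steps:
    - [-3.6,0.1,1.7,0,0,0,1]
    - [-3.6,0,1.7,0,0,0,1]
    - [-1.8,0,0.9,0,0,0,1]
    - [0,0,0,0,0,0,1]
    - [-0.9,0,0.4,0,0,0,1]
    - [-0.9,0,0.5,0,0,0,1]

```text
time: 9.55
position: [0.4325, 0.391, 0.1767]
tool_rot: [0.001, 0.848, -0.003, 0.531]
contact_force: [0.6, -0.3, -0.2]
finger_gap: 0.0278
grasp_force: 57.5
```

```bash
python3 st.py
```

```text
9.55 tcp [0.4325 0.391  0.1767] grasp [0.4811 0.3907 0.1531] j [ 1.166 -0.246 -1.019  1.488 -0.982 -0.658]
[[ 0.437 -0.007  0.899]
 [-0.005 -1.    -0.005]
 [ 0.899 -0.002 -0.437]]
F [ 0.6 -0.3 -0.2] gap 0.02781613166140693 gf 57.515690745203756
```

Call:
move_arm:
  steps:
    - [-0.7,0.1,0.3,0,0,0,1]
    - [-0.7,0,0.4,0,0,0,1]
    - [-0.7,0,0.3,0,0,0,1]
    - [-0.4,0,0.2,0,0,0,1]
    - [-0.2,0,0.1,0,0,0,1]
    - [0,0,0,0,0,0,1]

```text
time: 10.15
position: [0.4326, 0.3892, 0.1462]
tool_rot: [0.002, 0.848, -0.004, 0.531]
contact_force: [-0.6, -1.3, 3.2]
finger_gap: 0.0277
grasp_force: 58.5
```

```bash
python3 st.py
```

```text
10.15 tcp [0.4326 0.3892 0.1462] grasp [0.4812 0.3888 0.1226] j [ 1.135 -0.204 -1.044  1.554 -0.959 -0.735]
[[ 0.437 -0.009  0.899]
 [-0.004 -1.    -0.008]
 [ 0.899 -0.    -0.437]]
F [-0.6 -1.3  3.2] gap 0.027704803421602017 gf 58.474570636753924
```

Call:
move_arm:
  steps:
    - [0,0,0,0,0,0,-1]
    - [0,0,0,0,0,0,-1]
    - [0,0,0,0,0,0,-1]
    - [0,0,0,0,0,0,-1]
    - [0,0,0,0,0,0,-1]
    - [0,0,0,0,0,0,-1]
    - [0,0,0,0,0,0,-1]

```text
time: 10.85
position: [0.4323, 0.3891, 0.1452]
tool_rot: [0.002, 0.848, -0.003, 0.53]
contact_force: [0.2, -0.4, -1.1]
finger_gap: 0.085
grasp_force: 0.0
```

Call:
move_arm:
  steps:
    - [1.8,0,-0.9,0,0,0,-1]
    - [2.7,0,-1.3,0,0,0,-1]
    - [3.6,0,-1.7,0,0,0,-1]
    - [3.6,0,-1.7,0,0,0,-1]
    - [0,0,-4,0,0,0,-1]
    - [0,0,-4,0,-8.5,0,-1]
    - [0,0,0,0,-8.5,0,-1]
    - [0,0,0,0,-8.5,0,-1]
    - [0,0,0,0,-8.5,0,-1]
    - [0,0,0,0,-8.5,0,-1]

```text
time: 11.85
position: [0.3625, 0.3904, 0.3103]
tool_rot: [-0.001, 0.982, -0.003, 0.188]
contact_force: [1.0, -0.9, 0.7]
finger_gap: 0.0855
grasp_force: 0.0
```

```bash
python3 st.py;python3 - <<'E'
from h import *
for k in ('scene','top'):
    p,d,c=grab(k,k+'4.png');W=cloud(d,c);X,Y,Z=[W[...,i] for i in range(3)]
    hsv=cv2.cvtColor(p,cv2.COLOR_BGR2HSV)
    pk=(hsv[...,0]>150)&(hsv[...,0]<175)&(hsv[...,1]>120)&(np.hypot(X-.481,Y-.39)<.05)
    if pk.sum(): print(k,'pink',pk.sum(),np.median(W[pk],0),W[pk].max(0),W[pk].min(0))
E
```

```text
11.85 tcp [0.3625 0.3904 0.3103] grasp [0.3825 0.3905 0.2602] j [ 1.381 -0.312 -0.387  0.375 -1.431  0.143]
[[ 0.929 -0.006  0.37 ]
 [-0.007 -1.     0.001]
 [ 0.37  -0.003 -0.929]]
F [ 1.  -0.9  0.7] gap 0.08550320278139009 gf 0.0
scene pink 288 [0.47826605 0.38867434 0.15478133] [0.52247126 0.4084812  0.15857384] [0.4627564  0.37317666 0.10519733]
top pink 335 [0.48022501 0.39023746 0.15574597] [0.49565988 0.422267   0.15976958] [0.46460334 0.37461026 0.01146827]
```

Call:
move_arm:
  steps:
    - [2.5,5,0,0,-7.2,0,1]
    - [2.5,5,0,0,-7.2,0,1]
    - [2.5,5,0,0,-7.3,0,1]
    - [4,5,0,0,0,8.5,1]
    - [0,0,0,0,0,8.5,1]
    - [0,0,0,0,0,8.5,1]
    - [0,0,0,0,0,8.5,1]
    - [0,0,0,0,0,8.5,1]
    - [0,0,0,0,0,8.5,1]
    - [0,0,0,0,0,8.5,1]

```text
time: 12.95
position: [0.458, 0.2146, 0.3255]
tool_rot: [-0.0, 0.864, -0.504, 0.004]
contact_force: [-0.4, 0.1, 0.3]
finger_gap: 0.0002
grasp_force: 0.0
```

Call:
move_arm:
  steps:
    - [0,0,0,0,0,8.5,1]
    - [0,0,0,0,0,2,1]
    - [0,0,0,0,0,0,1]

```text
time: 13.25
position: [0.4578, 0.2148, 0.3256]
tool_rot: [-0.001, 0.816, -0.578, 0.004]
contact_force: [0.2, 0.8, 1.0]
finger_gap: 0.0002
grasp_force: 0.0
```

```bash
python3 st.py;python3 - <<'E'
from h import *
s=readout.state();M=R.from_quat(np.roll(s['tool_rot'],-1)).as_matrix()
print('to tab-front (tool cm)',(M.T@(np.array([.481,.189,.178])-s['position'])*100).round(2))
p,d,c=grab('top','t5.png');W=cloud(d,c)
p,d,c=grab('wrist','w5.png');W=cloud(d,c);hsv=cv2.cvtColor(p,cv2.COLOR_BGR2HSV)
X,Y,Z=[W[...,i] for i in range(3)]
m=((hsv[...,0]<6)|(hsv[...,0]>175))&(hsv[...,1]>150)&(Z>.139)&(Z<.155)&(X<.56)
if m.sum(): print('tab',m.sum(),W[m].mean(0),W[m].min(0),W[m].max(0))
m=(p.max(2)<70)&(Z>.148)&(Z<.175)&(np.hypot(X-.579,Y-.313)<.045)
if m.sum(): print('handle',m.sum(),W[m].mean(0),cv2.minAreaRect((W[m][:,:2]*1000).astype(np.float32)))
E
```

```text
13.25 tcp [0.4578 0.2148 0.3256] grasp [0.4582 0.2146 0.2716] j [ 0.842 -0.212 -0.115  0.007 -1.666 -0.503]
[[ 0.332 -0.943  0.007]
 [-0.943 -0.332 -0.003]
 [ 0.005 -0.006 -1.   ]]
F [0.2 0.8 1. ] gap 0.0002479845441126753 gf 0.0
to tab-front (tool cm) [ 3.12 -1.25 14.79]
tab 252 [0.52086592 0.20094266 0.14335161] [0.51513012 0.19039264 0.13902988] [0.52700496 0.21236516 0.14620836]
handle 1092 [0.58150616 0.30759297 0.15485671] ((581.447021484375, 313.09808349609375), (17.638927459716797, 56.200103759765625), 20.284503936767578)
```

View pics/w5.png

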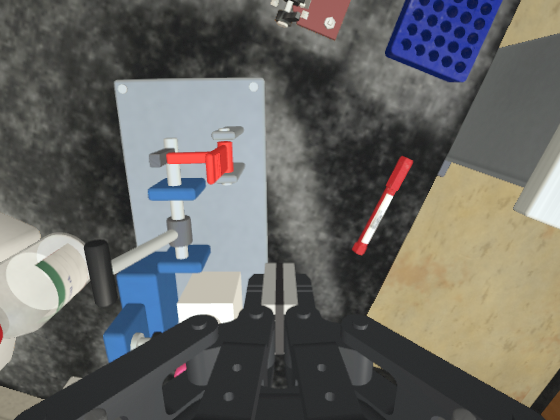

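The tab is at (225,155) between the fork cheeks, with its nose arm running left to (158,158). The handle is at (100,272), and the front of the tab is free.

Call:
move_arm:
  steps:
    - [1.7,-0.7,2,0,0,0,1]
    - [1.7,-0.7,2.5,0,0,0,1]
    - [0,0,4,0,0,0,1]
    - [0,0,4,0,0,0,1]
    - [0,0,2.2,0,0,0,1]
    - [0,0,0,0,0,0,1]

```text
time: 13.95
position: [0.4818, 0.187, 0.1756]
tool_rot: [0.002, 0.817, -0.577, 0.001]
contact_force: [0.0, 0.1, 1.1]
finger_gap: 0.0
grasp_force: 0.0
```

```bash
python3 st.py
```

```text
13.95 tcp [0.4818 0.187  0.1756] grasp [0.4819 0.1868 0.1216] j [ 0.762 -0.161 -0.343  0.004 -1.392 -0.423]
[[ 0.334 -0.943  0.001]
 [-0.943 -0.334 -0.004]
 [ 0.004  0.001 -1.   ]]
F [0.  0.1 1.1] gap 2.890158153564032e-05 gf 0.0
```

Call:
move_arm:
  steps:
    - [0,-1,0,0,0,0,1]
    - [0,-1,0,0,0,0,1]
    - [0,-1,0,0,0,0,1]
    - [0,-1,0,0,0,0,1]
    - [0,-1,0,0,0,0,1]
    - [0,-1,0,0,0,0,1]
    - [0,0,0,0,0,0,1]

```text
time: 14.65
position: [0.541, 0.2086, 0.18]
tool_rot: [-0.002, 0.816, -0.577, 0.002]
contact_force: [-0.0, -0.1, -0.0]
finger_gap: -0.0001
grasp_force: 0.0
```

Call:
move_arm:
  steps:
    - [0,-0.5,0,0,0,0,1]
    - [0,-0.5,0,0,0,0,1]
    - [0,0,0,0,0,0,1]

```text
time: 14.95
position: [0.5497, 0.2118, 0.1803]
tool_rot: [-0.002, 0.817, -0.577, 0.002]
contact_force: [0.5, -0.4, -0.7]
finger_gap: 0.0004
grasp_force: 0.0
```

```bash
python3 st.py
python3 - <<'E'
from h import *
p,_,_=grab('scene');cv2.imwrite('pics/s6.png',cv2.resize(p[150:320,180:420],None,fx=3,fy=3))
E
```

```text
14.95 tcp [0.5497 0.2118 0.1803] grasp [0.5501 0.2118 0.1263] j [ 0.71   0.028 -0.154  0.004 -1.383 -0.37 ]
[[ 0.333 -0.943  0.006]
 [-0.943 -0.333  0.001]
 [ 0.001 -0.006 -1.   ]]
F [ 0.5 -0.4 -0.7] gap 0.00044992407235855446 gf 1.877890893453582e-05
```

View pics/s6.png

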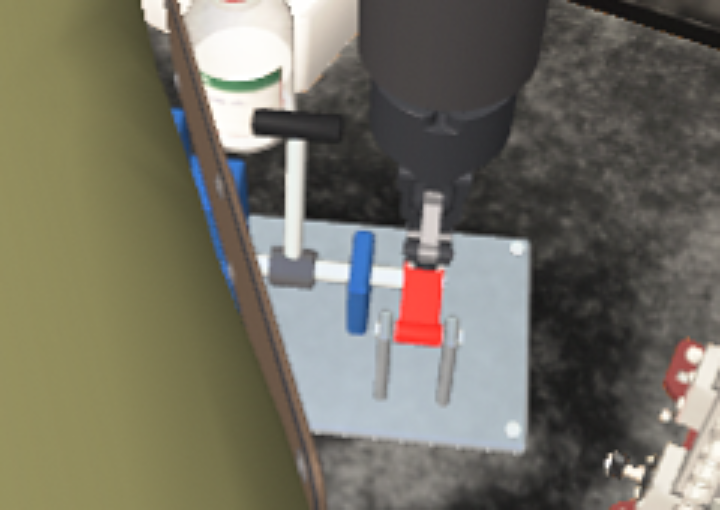

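The tab is leaning well back under the fingertips, with its red face from (420,335) to (425,265). I push on to its stop.

Call:
move_arm:
  steps:
    - [0,-0.4,0.2,0,0,0,1]
    - [0,-0.4,0,0,0,0,1]
    - [0,-0.4,0,0,0,0,1]
    - [0,0,0,0,0,0,1]

```text
time: 15.4
position: [0.5582, 0.2142, 0.1784]
tool_rot: [0.002, 0.817, -0.577, 0.0]
contact_force: [-18.3, -4.2, 11.4]
finger_gap: -0.0
grasp_force: 9.0
```

```bash
python3 st.py
python3 - <<'E'
from h import *
p,d,c=grab('scene');W=cloud(d,c);hsv=cv2.cvtColor(p,cv2.COLOR_BGR2HSV)
X,Y,Z=[W[...,i] for i in range(3)]
m=((hsv[...,0]<6)|(hsv[...,0]>175))&(hsv[...,1]>150)&(np.hypot(X-.53,Y-.205)<.06)&(Z>.05)
q=(W[m]-[.521,.201,.08]); u=q[:,0]*.941+q[:,1]*.337
o=np.argsort(u); 
for a,b in zip(u[o][::15],q[o,2][::15]): print(round(a*1000),round(b*1000),end=' | ')
E
```

```text
15.4 tcp [0.5582 0.2142 0.1784] grasp [0.5581 0.214  0.1244] j [ 0.702  0.059 -0.125  0.002 -1.391 -0.363]
[[ 0.334 -0.943 -0.002]
 [-0.943 -0.334 -0.004]
 [ 0.003  0.003 -1.   ]]
F [-18.3  -4.2  11.4] gap -4.3501821594707336e-05 gf 9.042732892557979
-11 4 | -9 3 | -8 1 | -7 6 | -5 5 | -3 6 | -1 5 | 2 5 | 4 6 | 7 9 | 8 9 | 10 8 | 12 11 | 14 11 | 16 11 | 18 12 | 20 14 | 22 13 | 24 16 | 26 19 | 27 16 | 29 20 | 31 22 | 33 16 | 35 22 |
```

Catch is at its stop (~1.1 rad by slope). Back off, up and over to the right half of the handle, beside the rod.

Call:
move_arm:
  steps:
    - [0,1,-0.5,0,0,0,1]
    - [0,0.5,-2,0,0,0,1]
    - [0,0,-4,0,0,0,1]
    - [0,0,-4,0,0,0,-1]
    - [-2,-2,-1,0,0,0,-1]
    - [-2.5,-2.5,0,0,0,0,-1]
    - [-2.2,-2.5,0,0,0,0,-1]
    - [0,0,0,0,0,0,-1]
    - [0,0,0,0,0,0,-1]

```text
time: 16.35
position: [0.5896, 0.2976, 0.2925]
tool_rot: [-0.001, 0.817, -0.577, 0.002]
contact_force: [-0.7, 0.2, 0.8]
finger_gap: 0.0847
grasp_force: 0.0
```

```bash
python3 st.py
python3 - <<'E'
from h import *
s=readout.state();M=R.from_quat(np.roll(s['tool_rot'],-1)).as_matrix()
p,d,c=grab('wrist','w7.png');W=cloud(d,c);X,Y,Z=[W[...,i] for i in range(3)]
m=(p.max(2)<70)&(Z>.145)&(Z<.17)&(np.hypot(X-.5815,Y-.313)<.045)
r=None
if m.sum(): r=cv2.minAreaRect((W[m][:,:2]*1000).astype(np.float32));print('handle',m.sum(),W[m].mean(0),W[m].max(0),r)
print('to grip',(M.T@(np.array([.5876,.2962,.204])-s['position'])*100).round(2))
E
```

```text
16.35 tcp [0.5896 0.2976 0.2925] grasp [0.5898 0.2976 0.2385] j [ 0.771  0.197  0.233  0.004 -1.603 -0.43 ]
[[ 0.334 -0.943  0.005]
 [-0.943 -0.334 -0.   ]
 [ 0.002 -0.005 -1.   ]]
F [-0.7  0.2  0.8] gap 0.08467964125106162 gf 0.0
handle 1730 [0.58357171 0.31211902 0.15586896] [0.59856149 0.34139333 0.159657  ] ((582.419677734375, 313.83966064453125), (17.151506423950195, 55.34733581542969), 19.465709686279297)
to grip [0.05 0.27 8.85]
```

View pics/w7.png

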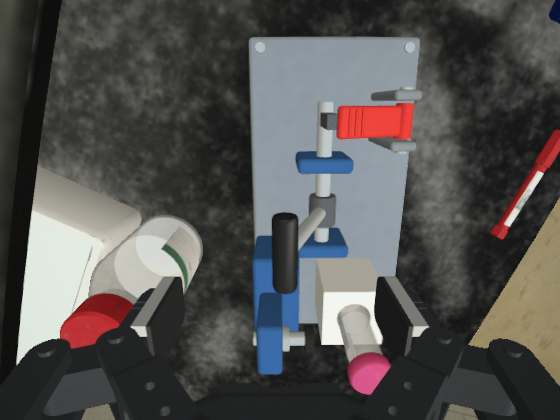

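The handle at (285,252) lies between the open fingers, the catch lies back at (370,120), and the tube stands in the nest. I descend and grip.

Call:
move_arm:
  steps:
    - [0,0.2,3,0,0,0,-1]
    - [0,0,3,0,0,0,-1]
    - [0,0,2.7,0,0,0,-1]
    - [0,0,0,0,0,0,1]
    - [0,0,0,0,0,0,1]
    - [0,0,0,0,0,0,1]
    - [0,0,0,0,0,0,1]
    - [0,0,0,0,0,0,1]
    - [0,0,0,0,0,0,1]
    - [0,0,0,0,0,0,1]

```text
time: 17.4
position: [0.5872, 0.2961, 0.2088]
tool_rot: [-0.002, 0.817, -0.577, 0.002]
contact_force: [-8.5, -2.2, 7.5]
finger_gap: 0.016
grasp_force: 58.4
```

```bash
python3 st.py
```

```text
17.4 tcp [0.5872 0.2961 0.2088] grasp [0.5875 0.2961 0.1548] j [ 0.772  0.198  0.082  0.003 -1.451 -0.432]
[[ 0.334 -0.943  0.005]
 [-0.943 -0.334  0.   ]
 [ 0.002 -0.005 -1.   ]]
F [-8.5 -2.2  7.5] gap 0.015992318183028233 gf 58.38404953479767
```

Call:
move_arm:
  steps:
    - [0,1.55,-0.29,5.73,0,0,1]
    - [0,1.55,-0.29,5.73,0,0,1]
    - [0,1.55,-0.29,5.73,0,0,1]
    - [0,1.55,-0.29,5.73,0,0,1]

```text
time: 17.8
position: [0.5297, 0.2757, 0.2102]
tool_rot: [-0.168, 0.799, -0.565, 0.119]
contact_force: [11.3, -5.5, -1.4]
finger_gap: 0.0162
grasp_force: 60.7
```

```bash
python3 st.py
```

```text
17.8 tcp [0.5297 0.2757 0.2102] grasp [0.5501 0.283  0.1607] j [ 0.911 -0.248 -0.486  0.262 -0.995 -0.676]
[[ 0.334 -0.863  0.379]
 [-0.942 -0.306  0.134]
 [ 0.001 -0.402 -0.915]]
F [11.3 -5.5 -1.4] gap 0.01617015806886781 gf 60.72886347770691
```

Call:
move_arm:
  steps:
    - [0,0.72,-0.26,0,0,0,1]
    - [0,0.72,-0.2,0,0,0,1]
    - [0,0.72,-0.14,0,0,0,1]
    - [0,0.72,-0.08,0,0,0,1]
    - [0,0.72,-0.04,0,0,0,1]
    - [0,0,0,0,0,0,1]

```text
time: 18.4
position: [0.4973, 0.2641, 0.207]
tool_rot: [-0.169, 0.799, -0.564, 0.12]
contact_force: [8.6, -2.7, 6.8]
finger_gap: 0.0158
grasp_force: 58.6
```

```bash
python3 st.py
python3 - <<'E'
from h import *
p,d,c=grab('scene');cv2.imwrite('pics/s8.png',cv2.resize(p[130:310,160:400],None,fx=3,fy=3))
W=cloud(d,c);hsv=cv2.cvtColor(p,cv2.COLOR_BGR2HSV);X,Y,Z=[W[...,i] for i in range(3)]
m=(p.max(2)<70)&(Z>.12)&(Z<.17)&(np.hypot(X-.505,Y-.285)<.05)
pk=(hsv[...,0]>150)&(hsv[...,0]<175)&(hsv[...,1]>120)&(np.hypot(X-.481,Y-.39)<.05)&(Z>.1)
print('pink',pk.sum(),np.median(W[pk],0))
E
```

```text
18.4 tcp [0.4973 0.2641 0.207 ] grasp [0.518  0.2714 0.1577] j [ 0.954 -0.35  -0.578  0.279 -1.013 -0.722]
[[ 0.334 -0.862  0.382]
 [-0.943 -0.305  0.135]
 [ 0.    -0.406 -0.914]]
F [ 8.6 -2.7  6.8] gap 0.015835788129449677 gf 58.6079603433609
pink 0 [nan nan nan]
  return _methods._mean(a, axis=axis, dtype=dtype,
  ret = um.true_divide(
```

View pics/s8.png

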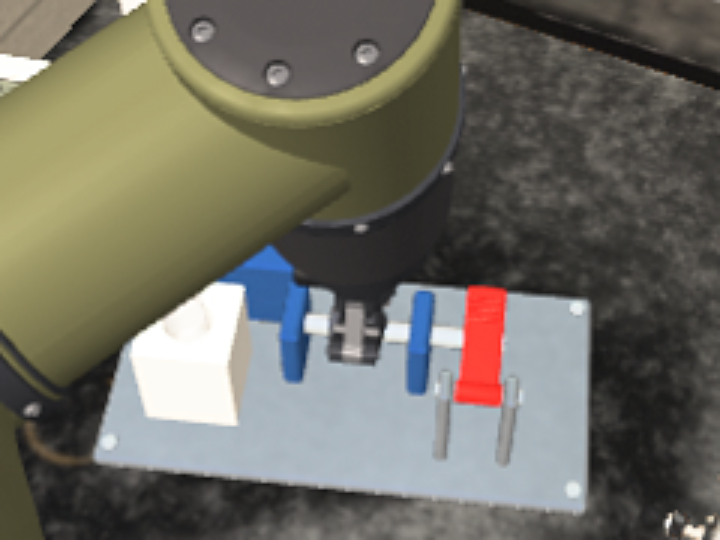

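The lever is over at ~0.7 rad, held by the fingers at (355,335). The red catch lies back at (485,345), and the tube's body stands in the nest at (185,325). I pull a little further to the stop.

Call:
move_arm:
  steps:
    - [0,0.5,0.05,0,0,0,1]
    - [0,0.4,0.1,0,0,0,1]
    - [0,0,0,0,0,0,1]
    - [0,0,0,0,0,0,1]

```text
time: 18.85
position: [0.4914, 0.262, 0.205]
tool_rot: [-0.171, 0.799, -0.564, 0.121]
contact_force: [8.4, -5.6, 14.3]
finger_gap: 0.0161
grasp_force: 59.0
```

```bash
python3 st.py
python3 - <<'E'
from h import *
for k in ('top','wrist'):
    p,d,c=grab(k,k+'9.png')
    W=cloud(d,c);hsv=cv2.cvtColor(p,cv2.COLOR_BGR2HSV);X,Y,Z=[W[...,i] for i in range(3)]
    pk=(hsv[...,0]>150)&(hsv[...,0]<175)&(hsv[...,1]>120)&(np.hypot(X-.481,Y-.39)<.05)&(Z>.1)
    if pk.sum(): print(k,pk.sum(),np.median(W[pk],0).round(4))
E
```

```text
18.85 tcp [0.4914 0.262  0.205 ] grasp [0.5122 0.2694 0.1557] j [ 0.963 -0.372 -0.601  0.286 -1.011 -0.735]
[[ 0.334 -0.86   0.386]
 [-0.943 -0.305  0.137]
 [-0.    -0.409 -0.912]]
F [ 8.4 -5.6 14.3] gap 0.016122410744001232 gf 58.99360656738281
top 339 [0.4803 0.3903 0.1558]
```

View pics/wrist9.png

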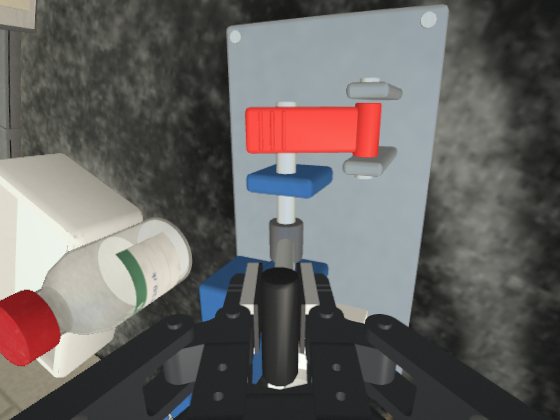

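The fingers grip the bar at (280,325), the catch lies fully back at (310,130), and the top view finds the cap still home at z = 0.156. The lever is at ~0.77 rad.

```bash
python3 -c "
from rig import sign_off
print(sign_off())"
```

```text
the job is handed in; nothing more can be done
None
```

I turned the tube cap-down, stood it fully home again, flipped the catch to its stop (about 1.1 rad) and pulled the lever to about 0.77 rad, where the fingers hold it; the bottle was left untouched and the job is handed in at about 19 s, with no verdict returned.

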